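# Lock the filter holder into the rail carriage and run it up to the stop

## Task

Take the square filter holder out of its grey storage block, lower its T-shaped foot lengthways into the slot on top of the rail carriage until its flange sits on the carriage, and twist it a quarter turn, either way, so that it is locked in and stands square across the rail. Then slide the carriage all the way along the rail against the stop at the lamp end, and let go with the holder still seated and square. Leave the round lens mount, the dish, the tray and the jar where they are.

Things in the scene. Friction and masses are not known exactly. Their poses are not given: they have to be found in the camera images.
- filter_holder: Square black filter frame on a steel T-foot, loose, 0.1 to 0.21 kg, upright in a slot of the storage block; lifts straight out. Origin: centre of foot underside; x along foot bar and frame width, z up. Foot bar 38 (x) x 13 x 9 high, lowest 3 mm only 34 x 10; round neck d 12, z 9 to 22; flange 34 x 34, z 22 to 26; frame 50 wide (x), 12 thick (y), z 26 to 86, amber window z 34 to 62.
- holder_grip (a point): Middle of the solid strip of the filter frame above its window, the place to grip across the 12 mm thickness: 74 mm above the foot's underside, 12 mm below the frame's top. Axes as the filter holder. Both faces are alike: either way round will do.
- lens_mount: Bystander: round black lens mount, disc 42 in diameter, 12 thick, clear glass, on the same kind of T-foot in the other slot of the storage block. Origin: centre of the foot's underside, axes as the filter holder's; top at z = 68.
- stand: Grey storage block, fixed, 170 (x) x 75 (y) x 42 high, origin at the centre of its underside. Two slots in its top, 34 deep, 46 (x) by 20 wide, centred at x = -42 and +42; which mount is in which varies. A mount rests in it by its flange, foot underside 20 mm above the table.
- carriage_slot (a point): Centre of the T-slot's mouth in the flat top of the aluminium carriage, 50 mm above the table; moves with it. y along the rail to the stop, x across, z up. Mouth 46 (y) by 20 (x); lips 6 thick, cavity below 50 x 50, 18 high, where the bar turns freely either way: nothing tightens or stops the turn. Seated on its flange, the holder's origin is 22 below this point, the bar's top 7 below the lips.
- carriage_end (a point): Centre of the carriage's flat end face away from the stop, which can be pushed: 76 wide, from 20 (rail top) to 50 mm above the table; this point is 34 above it, 55 mm from the slot's centre along the rail. Carriage 76 (x) by 110 (y) by 30 high; axes as the slot's.
- carriage (a joint): Slide of the carriage along the fixed rail, m: it grows as the carriage moves towards the stop, and is 0.12 when the carriage is against the stop. It starts between 0 and 0.045, moves with about 2.5 N of friction and stays where it is left.
- rail_stop (a point): Centre of the face of the fixed steel stop block (64 wide, 45 high) that the carriage meets, 35 mm above the table; y along the rail to the lamp, x across. Dark rail 60 wide, 20 high, from 255 mm before this point to 145 past it. Black lamp house 90 x 90, top 125 above the table, begins 55 past this point, its lens tube 34 past it.
- dish: Bystander: glass dish, 90 in diameter, 16 high, on the table. Origin at the centre of its underside.
- tray: Bystander: shallow white tray, 130 by 200 by 18, on the table. Origin at the centre of its underside.
- jar: Bystander: small amber jar, 48 in diameter, 70 high, on the table. Origin at the centre of its underside.

How it is judged:
By the outcome, as a careful person would: the job done as asked, in the order asked, and still so for the second after the job is handed in, with the robot touching nothing.
It also fails if it takes over 61 s, if anything falls off the work surface, if the arm or the gripper's body presses on something with over 40 N, if the wrist force passes 120 N, or if a joint passes its speed limit or range.

## Robot

A 6-joint arm with a two-finger parallel gripper is mounted at the origin on the work surface. World frame = base frame: x ahead of the robot, y to its left, z up, the work surface at z = 0. Lengths are in m, angles in degrees, forces in N, time in s.
With the tool pointing down it reaches from about 0.4 to 0.825 m from the base axis. Payload 7 kg.
Tool frame: the origin (TCP) lies at the very end of the fingers, on their centre line; the grasp point (between the pads) lies 19 mm behind it (ctrl.grip_point_offset is the distance from the TCP to the grasp point, in m); x points along the fingers, z is the direction in which the jaws open and shut, and the axes are right-handed (so a half turn about x gives the same grasp; the last joint's range is limited). The gripper opens to 88 mm and grips with 3 to 60 N. Pads are 19 mm wide; open, the fingers measure 130 mm over their backs; the gripper's body (78 mm by 193 mm) begins 47 mm behind the grasp point.
Start: joints at [84.746, 20.546, 0.682, 0, -70.136, -16.507], TCP at [0.25, 0.627, 0.227] pointing down, gripper open.
Joint ranges: [-176.03, 176.03], [-82.01, 121.73], [-58.28, 71.71], [-173.87, 95.51], [-174.79, -0.11], [-173.66, 173.66]. Speed limits (degrees/s): [136.94, 136.94, 172.46, 180, 180, 180].

## Interface

Orientations are given as [roll, pitch, yaw] about the fixed x, y, z axes, in that order (R = Rz(yaw) Ry(pitch) Rx(roll)).
In Python, from plant import get_obs, snapshot, calibration, close_job, ctrl gives the robot as it stands.
- The arm moves only by the tool move_arm, never from a script. Its argument "commands" is a list that holds one entry, the list of rows, each a list of 4 numbers: the shift along the tool's x, y, z in cm, then the turn about the tool's x in rad. In form: [[[dx, dy, dz, spin], ...]]. A call has 1 to 8 rows; each row shifts and turns the commanded pose from where the row before left it, along the tool's axes as they then stand; what a row does not reach is not made up. A row lasts 1/10 s, in which the tool goes at most 50 mm and 8.59 degrees, less where a joint would pass 70% of its speed; a pose out of reach is approached as far as the arm can. A call with a gripper value outside its range is refused whole. "jaw" is the finger opening in cm, from 0 to 8.76, set as the call begins (left out, the last holds). The fingers move at their own pace and stop on an object; the grip force is fixed at half the most. Time passes only in rows, so rows that do not move let the fingers close. It gives the time, the measured TCP pose, the force and the opening at its end, in the units of the state.
- get_obs(): the state, without advancing time (a new reading comes with each control period).
- snapshot(name): name is "side" or "top"; returns (picture, depth): 480x640x3 uint8, red, green, blue; 480x640 float32, m along the optical axis (not along the pixel's ray), 0 where there is no reading.
- calibration(name): a dict with "mtx" (3x3 intrinsics, pixels), "k1" (the pictures are not rectified: a ray, as slopes to the right and down, at radius r is drawn at 1 + k1 r^2 times it, then the intrinsics apply), "T" (4x4, takes a point from camera to world coordinates). Camera axes: x right, y up, looking along -z (the intrinsics and any distortion apply to the point x, -y, -z); pixel columns grow to the right and rows downward; lengths in m; the calibration is good to about 2 mm. A picture is of the moment at which its call begins. calibration takes no time and is no camera call.
- close_job(): hands the job in, once; it reports no verdict.
The state is a dict: "clock": time; "joint_pos": joint angles; "qvel": joint speeds; "tau": joint torques, N m; "tool_pos": TCP position; "orientation": TCP orientation; "force": force on the tool from outside, world axes, zero at the start; "moment": the same for the moment, N m; "opening": finger opening in m.
Only numpy, scipy, OpenCV 4.12 (cv2) and the standard library are available. Lean on these libraries where they do the work, as an engineer would, in place of code of your own. Each camera call takes 0.05 s, during which the arm holds its last target. There are 200 camera calls.

## Working session

There is one attempt and no reset: what is moved stays moved. The work goes in short steps, Python scripts to look and compute and a tool call to move; the robot and the scene stay as the last step left them, time stands still between calls to the robot, and variables do not carry over. Pictures are saved under pics/ and viewed, about 8 in all and at most 12, crops included, and the job is handed in when it is done.

Besides the shell and the picture viewer there is one more tool, called after "Request:" as name(argument=value, ...) on one line, values as JSON. move_arm: Moves the arm, as the interface text tells. Its arguments: {"type":"object","properties":{"commands":{"type":"array"},"jaw":{"type":"number"}},"required":["commands"]}

```bash
mkdir -p pics; ls; cat > h.py <<'E'
import numpy as np, cv2
from plant import get_obs, snapshot, calibration, close_job, ctrl
def take(n,f):
    p,d=snapshot(n); cv2.imwrite(f'pics/{f}.png',p[:,:,::-1]); np.save(f'pics/{f}.npy',d); return p,d
def ray(n,u,v):
    c=calibration(n); K=np.array(c['mtx'],float); k=c['k1']
    s=cv2.undistortPoints(np.array([[[u,v]]],float),K,np.array([k,0,0,0,0.]))[0,0]
    T=np.array(c['T']); return T[:3,3],T[:3,:3]@np.array([s[0],-s[1],-1.])
def atz(n,u,v,z):
    o,r=ray(n,u,v); return o+r*(z-o[2])/r[2]
def deproj(n,d,u,v):
    o,r=ray(n,u,v); return o+r*d[int(v),int(u)]
E
python3 - <<'E'
from h import *
np.set_printoptions(precision=4,suppress=True)
for n in('top','side'):
    take(n,n+'0'); print(n,calibration(n))
print(get_obs(), ctrl.grip_point_offset)
E
```

```text
pics
top {'mtx': array([[469.8738,   0.    , 321.547 ],
       [  0.    , 469.8738, 237.4736],
       [  0.    ,   0.    ,   1.    ]]), 'k1': 0.043041887444514614, 'T': array([[-0.0129,  0.9945, -0.1036,  0.4885],
       [-0.9999, -0.0122,  0.0069,  0.0917],
       [ 0.0056,  0.1037,  0.9946,  1.2412],
       [ 0.    ,  0.    ,  0.    ,  1.    ]])}
side {'mtx': array([[546.3448,   0.    , 322.7275],
       [  0.    , 546.3448, 247.1318],
       [  0.    ,   0.    ,   1.    ]]), 'k1': 0.01991738538185706, 'T': array([[ 0.9919,  0.0781, -0.0997,  0.4476],
       [-0.1267,  0.6153, -0.7781, -0.9592],
       [ 0.0005,  0.7844,  0.6202,  0.8937],
       [ 0.    ,  0.    ,  0.    ,  1.    ]])}
{'clock': 0.1, 'joint_pos': array([ 84.7453,  20.5883,   0.6422,  -0.0171, -70.136 , -16.5055]), 'qvel': array([-0.0347, -0.149 ,  0.2027,  0.1588, -0.0832,  0.0534]), 'tau': array([ -0.002 , -58.4168,  29.3753,   7.0156,   0.0102,  -0.    ]), 'tool_pos': array([0.2501, 0.6265, 0.2257]), 'orientation': array([   5.4473,   89.9163, -106.3187]), 'force': array([ 0.1696, -0.189 , -0.5282]), 'moment': array([0.0275, 0.0175, 0.0261]), 'opening': 0.08732060063933496} 0.0188
```

View pics/top0.png

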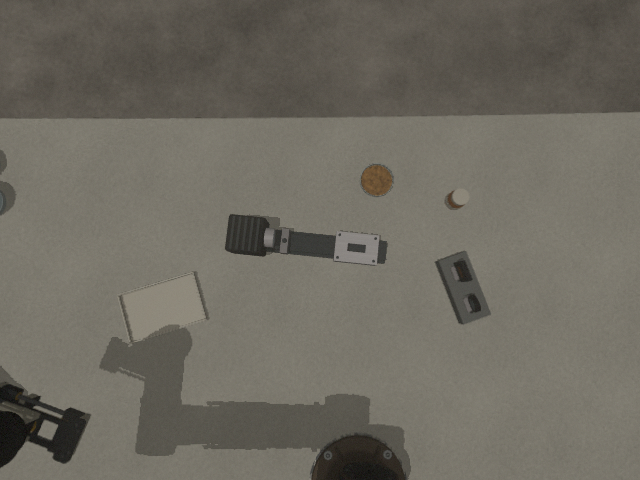

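View pics/side0.png

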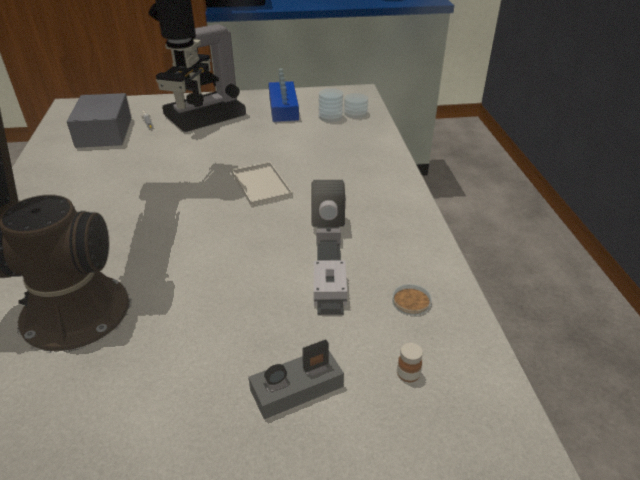

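The top view shows the carriage at about (357,247), the lamp at about (245,235) to its left (+y), and the stand at about (463,288). The side view shows the holder in the stand slot farther from the base, at about (316,356). Next I'll enlarge these areas.

```bash
python3 - <<'E'
import cv2,numpy as np
a=cv2.imread('pics/top0.png')
s=cv2.imread('pics/side0.png')
A=cv2.resize(a[222:277,320:400],None,fx=5,fy=5,interpolation=cv2.INTER_CUBIC)  # 400x275
B=cv2.resize(a[245:330,425:500],None,fx=5.3333,fy=5.3333,interpolation=cv2.INTER_CUBIC)
C=cv2.resize(s[330:420,240:350],None,fx=7,fy=6.5,interpolation=cv2.INTER_CUBIC)
b=np.zeros((460,800,3),np.uint8); b[:A.shape[0],:A.shape[1]]=A; b[:B.shape[0],400:400+B.shape[1]]=B[:460]
cv2.imwrite('pics/c1.png',b)
cv2.imwrite('pics/c2.png',cv2.resize(s[330:420,240:350],None,fx=6,fy=6,interpolation=cv2.INTER_CUBIC))
E
```

```text
(no output)
```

View pics/c1.png

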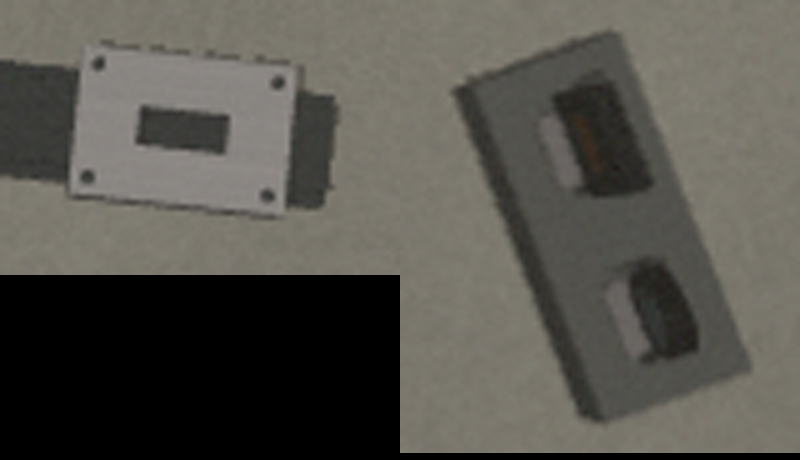

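View pics/c2.png

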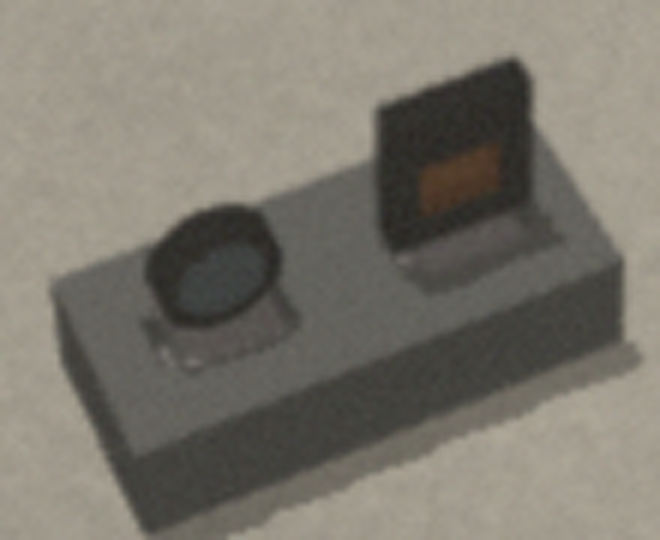

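The crops show the slot mouth corners near (138,105)-(228,154) in crop A. The stand's top corners are near (475,83), (618,32), (750,370) and (607,418) in crop B, with the holder in the upper slot.

```bash
cat > m.py <<'E'
from h import *
from scipy.optimize import least_squares
np.set_printoptions(precision=4,suppress=True)
def px(P,f,u0,v0): return [((a+.5)/f-.5+u0,(b+.5)/f-.5+v0) for a,b in P]
def rect(n,P,z,lx,ly):
    W=np.array([atz(n,u,v,z)[:2] for u,v in P]); L=np.array([[-lx,-ly],[lx,-ly],[lx,ly],[-lx,ly]])/2
    def f(p):
        c,s=np.cos(p[2]),np.sin(p[2]); return (p[:2]+L@np.array([[c,s],[-s,c]])-W).ravel()
    best=min((least_squares(f,[*W.mean(0),a]) for a in np.arange(0,6.3,.7)),key=lambda r:r.cost)
    print(best.x[:2],np.degrees(best.x[2])%360,'rms mm',1e3*np.sqrt((best.fun**2).mean())); return best.x
E
python3 - <<'E'
from m import *
A=lambda P:px(P,5,320,222); B=lambda P:px(P,16/3,425,245)
B2=lambda P:B([(a-400,b) for a,b in P])
# order: -x-y,+x-y,+x+y,-x+y ; world x up, y left in image
slot=rect('top',A([(228,154),(230,114),(138,105),(136,145)]),.05,.020,.046)
car=rect('top',A([(285,215),(302,67),(88,45),(68,195)]),.05,.076,.110)
st=rect('top',B2([(750,370),(618,32),(475,83),(607,418)]),.042,.170,.075)
C=px([(54,285),(137,455),(622,257),(537,125)],6,240,330)
s2=rect('side',[C[1],C[2],C[3],C[0]],.042,.170,.075)
for s in(st,s2):
    a=s[2]; print('holder',s[:2]+.042*np.array([np.cos(a),np.sin(a)]),s[:2]-.042*np.array([np.cos(a),np.sin(a)]))
d=np.load('pics/top0.npy'); ds=np.load('pics/side0.npy')
for P in A([(100,120),(250,160)]): print('car',deproj('top',d,*np.round(P)))
for P in B2([(617,105),(632,135),(640,165),(600,230)]): print('h top',deproj('top',d,*np.round(P)))
# frame top edge from side, z=.106; and face points by depth
for P in px([(380,107),(517,60),(530,72)],6,240,330): print('side top',atz('side',*P,.106))
for P in px([(420,130),(490,110),(410,220)],6,240,330): print('face',deproj('side',ds,*np.round(P)))
print('stop face',atz('top',278,241,.045),atz('top',290,241,.045))
E
```

```text
[ 0.5859 -0.0043] 354.04924834286976 rms mm 0.46328787355786605
[ 0.5855 -0.0057] 353.0750845783799 rms mm 0.8291337366108197
[ 0.4838 -0.2763] 18.87972665883503 rms mm 1.24828043801616
[ 0.4839 -0.2821] 17.84436920284776 rms mm 3.430061730111076
holder [ 0.5236 -0.2627] [ 0.4441 -0.2899]
holder [ 0.5238 -0.2692] [ 0.4439 -0.2949]
car [0.5901 0.0369 0.0514]
car [ 0.5691 -0.0393  0.0471]
h top [ 0.5383 -0.2612  0.1049]
h top [ 0.5238 -0.2675  0.1055]
h top [ 0.5094 -0.2717  0.1052]
h top [ 0.4805 -0.2701  0.0429]
side top [ 0.4986 -0.2686  0.106 ]
side top [ 0.5438 -0.2546  0.106 ]
side top [ 0.5473 -0.2602  0.106 ]
face [ 0.511  -0.277   0.1036]
face [ 0.5332 -0.2661  0.0965]
face [ 0.5066 -0.277   0.061 ]
stop face [0.6054 0.1948 0.045 ] [0.6051 0.1642 0.045 ]
```

```bash
cat > plan.py <<'E'
from m import *
def state():
    o=get_obs(); r,p,y=np.radians(o['orientation'])
    from scipy.spatial.transform import Rotation as R
    M=R.from_euler('xyz',o['orientation'],degrees=True).as_matrix()
    return o,M,np.degrees(np.arctan2(M[1,2],M[0,2]))
def plan(wps):  # wps: (x,y,z,phi,rows) phi= jaw axis heading, signed continuous deg
    o,M,ph=state(); p=np.array(o['tool_pos']); print('t',o['clock'],'pos',p,'phi',ph,'tilt',M[:,0])
    for x,y,z,f,n in wps:
        q=np.array([x,y,z]); rows=[]; d=(q-p)/n; df=(f-ph)/n
        for i in range(n):
            a=np.radians(ph+df*i); zt=np.array([np.cos(a),np.sin(a),0]); yt=np.array([-np.sin(a),np.cos(a),0])*-1
            yt=np.array([np.cos(a+np.pi/2),np.sin(a+np.pi/2),0])
            rows.append([round(-d[2]*100,2),round(d@yt*100,2),round(d@zt*100,2),round(-np.radians(df),4)])
        print(np.linalg.norm(d)*100,'cm/row',df,'deg/row'); print(str(rows))
        p=q; ph=f
E
python3 - <<'E'
from plan import *
plan([(.49,.17,.227,-111.7-70,11),(.5236,-.267,.16,-251.5,10)])
print(state()[1])
E
```

```text
t 0.1 pos [0.2501 0.6265 0.2257] phi -111.76599728285343 tilt [-0.0004 -0.0014 -1.    ]
4.6881446853706334 cm/row -6.357636610649687 deg/row
[[np.float64(-0.01), np.float64(3.56), np.float64(3.05), np.float64(0.111)], [np.float64(-0.01), np.float64(3.88), np.float64(2.63), np.float64(0.111)], [np.float64(-0.01), np.float64(4.15), np.float64(2.19), np.float64(0.111)], [np.float64(-0.01), np.float64(4.36), np.float64(1.71), np.float64(0.111)], [np.float64(-0.01), np.float64(4.53), np.float64(1.22), np.float64(0.111)], [np.float64(-0.01), np.float64(4.63), np.float64(0.71), np.float64(0.111)], [np.float64(-0.01), np.float64(4.68), np.float64(0.19), np.float64(0.111)], [np.float64(-0.01), np.float64(4.68), np.float64(-0.33), np.float64(0.111)], [np.float64(-0.01), np.float64(4.61), np.float64(-0.84), np.float64(0.111)], [np.float64(-0.01), np.float64(4.49), np.float64(-1.35), np.float64(0.111)], [np.float64(-0.01), np.float64(4.31), np.float64(-1.84), np.float64(0.111)]]
4.433812806152285 cm/row -6.980000000000001 deg/row
[[np.float64(0.67), np.float64(4.36), np.float64(-0.47), np.float64(0.1218)], [np.float64(0.67), np.float64(4.27), np.float64(-0.99), np.float64(0.1218)], [np.float64(0.67), np.float64(4.12), np.float64(-1.5), np.float64(0.1218)], [np.float64(0.67), np.float64(3.9), np.float64(-1.99), np.float64(0.1218)], [np.float64(0.67), np.float64(3.63), np.float64(-2.45), np.float64(0.1218)], [np.float64(0.67), np.float64(3.31), np.float64(-2.88), np.float64(0.1218)], [np.float64(0.67), np.float64(2.93), np.float64(-3.26), np.float64(0.1218)], [np.float64(0.67), np.float64(2.52), np.float64(-3.59), np.float64(0.1218)], [np.float64(0.67), np.float64(2.06), np.float64(-3.87), np.float64(0.1218)], [np.float64(0.67), np.float64(1.58), np.float64(-4.09), np.float64(0.1218)]]
[[-0.0004  0.9287 -0.3708]
 [-0.0014 -0.3708 -0.9287]
 [-1.      0.0001  0.0015]]
```

Request:
move_arm(commands=[[[0, 3.56, 3.05, 0.11], [0, 3.88, 2.63, 0.11], [0, 4.15, 2.19, 0.11], [0, 4.36, 1.71, 0.11], [0, 4.53, 1.22, 0.11], [0, 4.63, 0.71, 0.11], [0, 4.68, 0.19, 0.11], [0, 4.68, -0.33, 0.11]]], jaw=8.7)

```text
clock: 0.9
tool_pos: [0.4262, 0.2936, 0.2265]
orientation: [-4.8, 90.0, -167.2]
force: [1.2, 0.5, 0.7]
opening: 0.0873
```

Request:
move_arm(commands=[[[0, 4.6, -0.84, 0.11], [0, 4.5, -1.35, 0.11], [0, 4.3, -1.84, 0.11], [0.67, 4.36, -0.47, 0.12], [0.67, 4.27, -0.99, 0.12], [0.67, 4.12, -1.5, 0.12], [0.67, 3.9, -2.0, 0.12], [0.67, 3.63, -2.45, 0.12]]])

```text
clock: 1.7
tool_pos: [0.5121, -0.0482, 0.1927]
orientation: [-18.8, 90.0, 125.4]
force: [1.3, -0.2, -0.4]
opening: 0.0871
```

```bash
sed -i 's/print(str(rows))/print([[float(c) for c in r] for r in rows])/' plan.py; python3 - <<'E'
from plan import *
print(state()[0]['joint_pos'])
plan([(.5236,-.267,.15,108.5-(360 if state()[2]<0 else 0),8)])
E
```

```text
[ 16.5097   6.8814 -22.1901  -0.0071 -60.9306 -52.2439]
t 1.7 pos [ 0.5121 -0.0482  0.1927] phi 144.2624083854427 tilt [-0.0001  0.0001 -1.    ]
2.790055352400934 cm/row -4.470301048180339 deg/row
[[0.53, 2.14, -1.71, 0.078], [0.53, 2.0, -1.88, 0.078], [0.53, 1.84, -2.03, 0.078], [0.53, 1.68, -2.16, 0.078], [0.53, 1.51, -2.29, 0.078], [0.53, 1.32, -2.4, 0.078], [0.53, 1.13, -2.49, 0.078], [0.53, 0.93, -2.57, 0.078]]
```

Request:
move_arm(commands=[[[0.53, 2.14, -1.71, 0.078], [0.53, 2.0, -1.88, 0.078], [0.53, 1.84, -2.03, 0.078], [0.53, 1.68, -2.16, 0.078], [0.53, 1.51, -2.29, 0.078], [0.53, 1.32, -2.4, 0.078], [0.53, 1.13, -2.49, 0.078], [0.53, 0.93, -2.57, 0.078]]])

```text
clock: 2.5
tool_pos: [0.5247, -0.2663, 0.1501]
orientation: [51.5, 90.0, 160.1]
force: [0.9, 0.0, -0.3]
opening: 0.0872
```

Request:
move_arm(commands=[[[0, 0, 0, 0], [0, 0, 0, 0]]])

```text
clock: 2.7
tool_pos: [0.5244, -0.2657, 0.1499]
orientation: [55.9, 89.9, 164.6]
force: [-0.1, 0.2, 0.2]
opening: 0.0872
```

```bash
python3 - <<'E'
from plan import *
plan([(.5236,-.267,.075,108.5,6)])
p,d=take('side','s1'); t,_=take('top','t1')
a=cv2.resize(p[290:420,220:370],None,fx=4,fy=4,interpolation=cv2.INTER_CUBIC)
cv2.imwrite('pics/s1c.png',a[:,:,::-1])
E
```

```text
t 2.7 pos [ 0.5244 -0.2657  0.1499] phi 108.72880220433962 tilt [-0.0013  0.0004 -1.    ]
1.2494367537799316 cm/row -0.038133700723269236 deg/row
[[1.25, 0.02, -0.02, 0.0007], [1.25, 0.02, -0.02, 0.0007], [1.25, 0.02, -0.02, 0.0007], [1.25, 0.02, -0.02, 0.0007], [1.25, 0.02, -0.02, 0.0007], [1.25, 0.02, -0.02, 0.0007]]
```

View pics/s1c.png

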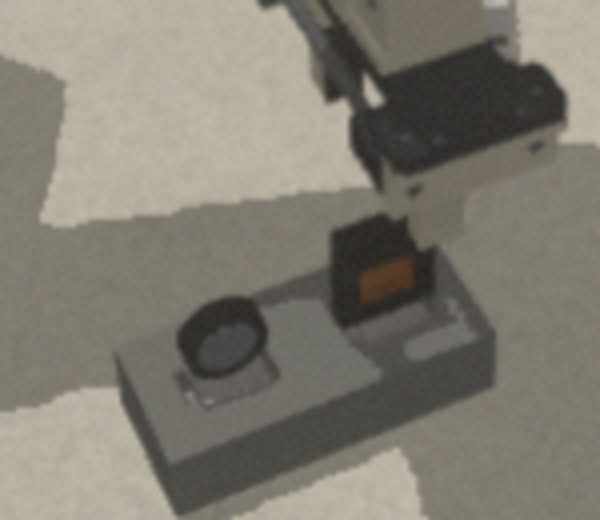

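The gripper is above the frame. The near fingertip is at about crop (430,240), the frame is at (385,275), and the jaw axis is across its thickness. I'll go down and grip.

Request:
move_arm(commands=[[[1.25, 0.02, -0.02, 0], [1.25, 0.02, -0.02, 0], [1.25, 0.02, -0.02, 0], [1.25, 0.02, -0.02, 0], [1.25, 0.02, -0.02, 0], [1.25, 0.02, -0.02, 0], [0, 0, 0, 0]]])

```text
clock: 3.5
tool_pos: [0.523, -0.2664, 0.0733]
orientation: [57.1, 89.8, 165.8]
force: [-0.1, -0.4, 1.1]
opening: 0.0868
```

Request:
move_arm(commands=[[[0, 0, 0, 0], [0, 0, 0, 0], [0, 0, 0, 0], [0, 0, 0, 0], [0, 0, 0, 0], [0, 0, 0, 0], [0, 0, 0, 0], [0, 0, 0, 0]]], jaw=0.5)

```text
clock: 4.3
tool_pos: [0.5243, -0.2668, 0.0757]
orientation: [-142.2, 90.0, -33.4]
force: [-0.4, -0.3, 0.6]
opening: 0.0285
```

Request:
move_arm(commands=[[[0, 0, 0, 0], [0, 0, 0, 0], [0, 0, 0, 0], [0, 0, 0, 0]]])

```text
clock: 4.7
tool_pos: [0.5241, -0.2667, 0.0754]
orientation: [53.5, 90.0, 162.3]
force: [0.4, -0.2, -1.4]
opening: 0.0115
```

```bash
python3 - <<'E'
from plan import *
o,M,ph=state(); print(o['force'],o['moment'],o['opening'],o['tool_pos'],ph)
p,d=take('side','s2')
a=cv2.resize(p[290:420,220:370],None,fx=4,fy=4,interpolation=cv2.INTER_CUBIC)
cv2.imwrite('pics/s2c.png',a[:,:,::-1])
E
```

```text
[ 0.4136 -0.1515 -1.3802] [ 0.0469 -0.1861 -0.0003] 0.01154476362734696 [ 0.5241 -0.2667  0.0754] 108.7777244422728
```

Request:
move_arm(commands=[[[-0.5, 0, 0, 0], [-1, 0, 0, 0], [-1.5, 0, 0, 0], [-2, 0, 0, 0], [-2, 0, 0, 0], [-1.5, 0, 0, 0], [-1, 0, 0, 0], [0, 0, 0, 0]]])

```text
clock: 5.55
tool_pos: [0.5251, -0.267, 0.1727]
orientation: [-122.7, 89.8, -13.9]
force: [0.1, -0.1, -1.8]
opening: 0.0115
```

```bash
python3 - <<'E'
from plan import *
print(state()[0]['opening'],state()[0]['force'])
plan([(.5857,-.005,.13,173.5,14)])
E
```

```text
0.011500162405115812 [ 0.0743 -0.0652 -1.7951]
t 5.55 pos [ 0.5251 -0.267   0.1727] phi 108.79042548071209 tilt [ 0.0032 -0.0008 -1.    ]
1.9449265807146021 cm/row 4.622112465663422 deg/row
[[0.31, -1.01, 1.63, -0.0807], [0.31, -1.14, 1.55, -0.0807], [0.31, -1.26, 1.45, -0.0807], [0.31, -1.37, 1.34, -0.0807], [0.31, -1.48, 1.23, -0.0807], [0.31, -1.57, 1.1, -0.0807], [0.31, -1.66, 0.97, -0.0807], [0.31, -1.73, 0.84, -0.0807], [0.31, -1.79, 0.7, -0.0807], [0.31, -1.84, 0.55, -0.0807], [0.31, -1.88, 0.4, -0.0807], [0.31, -1.91, 0.25, -0.0807], [0.31, -1.92, 0.09, -0.0807], [0.31, -1.92, -0.06, -0.0807]]
```

Request:
move_arm(commands=[[[0.31, -1.01, 1.63, -0.081], [0.31, -1.14, 1.55, -0.081], [0.31, -1.26, 1.45, -0.081], [0.31, -1.37, 1.34, -0.081], [0.31, -1.48, 1.23, -0.081], [0.31, -1.57, 1.1, -0.081], [0.31, -1.66, 0.97, -0.081], [0.31, -1.73, 0.84, -0.081]]])

```text
clock: 6.35
tool_pos: [0.5583, -0.1162, 0.1449]
orientation: [32.8, 89.9, 178.9]
force: [0.5, 0.2, -0.9]
opening: 0.0115
```

Request:
move_arm(commands=[[[0.31, -1.79, 0.7, -0.081], [0.31, -1.84, 0.55, -0.08], [0.31, -1.88, 0.4, -0.08], [0.31, -1.91, 0.25, -0.08], [0.31, -1.92, 0.09, -0.08], [0.31, -1.92, -0.06, -0.08], [0, 0, 0, 0], [0, 0, 0, 0]]])

```text
clock: 7.15
tool_pos: [0.5839, -0.0044, 0.1265]
orientation: [21.0, 89.9, -165.6]
force: [0.9, -0.3, -1.0]
opening: 0.0118
```

```bash
python3 - <<'E'
from plan import *
print(state()[0]['opening'],state()[0]['force'],state()[0]['joint_pos'])
plan([(.5857,-.005,.13,173.5,1)])
p,d=take('side','s3'); t,_=take('top','t3')
a=cv2.resize(p[205:325,280:390],None,fx=5,fy=5,interpolation=cv2.INTER_CUBIC)
cv2.imwrite('pics/s3c.png',a[:,:,::-1])
E
```

```text
0.0117908913195167 [ 0.8539 -0.2604 -0.981 ] [ 18.7433  16.9226 -18.6711  -0.0081 -54.4929 -25.2866]
t 7.15 pos [ 0.5839 -0.0044  0.1265] phi 173.4519630579492 tilt [-0.0015 -0.0004 -1.    ]
0.4034155727988735 cm/row 0.04803694205079978 deg/row
[[-0.35, 0.04, -0.19, -0.0008]]
```

View pics/s3c.png

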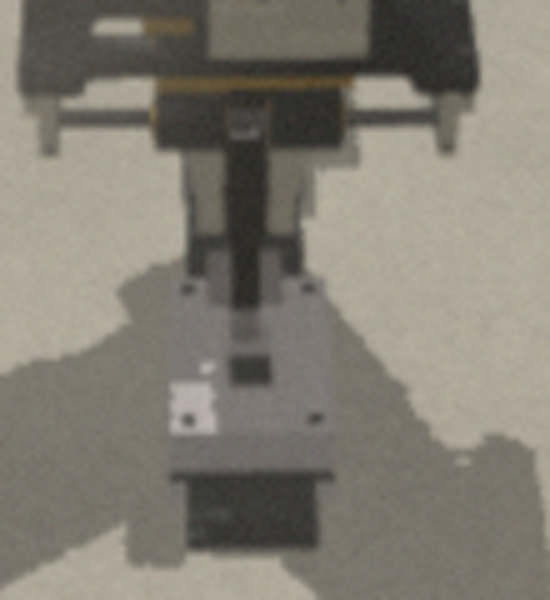

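The holder hangs above the carriage. The near end of the frame bottom is at crop (227-262, 308), the near edge of the slot mouth at (230-272, 384), and the near top edge of the carriage at (170-333, 433).

```bash
python3 - <<'E'
from plan import *
d=np.load('pics/s3.npy')
o,M,ph=state(); tcp=o['tool_pos']; a=np.radians(ph-90); hx=np.array([np.cos(a),np.sin(a)]); print('hx',np.degrees(a))
S=lambda P:px(P,5,280,205)
zf=tcp[2]-.0754+.020
def W(P,z): return np.array([atz('side',*q,z)[:2] for q in S(P)])
fb=W([(227,308),(262,308)],zf+.026); print('frame bottom end',fb,'mid',fb.mean(0),'expected',tcp[:2]-.025*hx)
print('holder centre est',fb.mean(0)+.025*hx,'tcp',tcp[:2])
ft=W([(230,342),(260,342)],zf); print('foot end',ft.mean(0),'exp',tcp[:2]-.017*hx)
sl=W([(230,384),(272,384)],.05); print('slot near edge',sl,'-> centre',sl.mean(0)+.023*hx)
ce=W([(170,433),(333,433)],.05); print('car edge',ce,'->',ce.mean(0)+.055*hx, 'yaw',np.degrees(np.arctan2(*(ce[1]-ce[0])[::-1])), np.linalg.norm(ce[1]-ce[0]))
for q in S([(245,200),(245,260),(245,290)]): print('frame end depth',deproj('side',d,*np.round(q)))
for q in S([(200,340),(300,400)]): print('car',deproj('side',d,*np.round(q)))
# rail axis from top0: edges of the rail between stop and carriage
im=cv2.cvtColor(cv2.imread('pics/top0.png'),cv2.COLOR_BGR2GRAY).astype(float)
mids=[]
for u in range(296,330,3):
    c=cv2.GaussianBlur(im[:,u-1:u+2].mean(1).reshape(-1,1),(1,3),0).ravel(); g=np.diff(c)
    t=225+np.argmin(g[225:242]); b=246+np.argmax(g[246:266])
    f=lambda i:(i+.5)+0.5*(abs(g[i+1])-abs(g[i-1]))/(2*abs(g[i])-abs(g[i-1])-abs(g[i+1])+1e-9)
    mids.append((atz('top',u,f(t),.02)[:2],atz('top',u,f(b),.02)[:2]))
m=np.array(mids)
for k in(0,1):
    s=np.polyfit(m[:,k,1],m[:,k,0],1); print('rail edge heading',90-np.degrees(np.arctan(s[0])),'x at y=-.005',np.polyval(s,-.005))
E
```

```text
hx 83.39553249071895
frame bottom end [[ 0.5719 -0.0295]
 [ 0.5875 -0.0315]] mid [ 0.5797 -0.0305] expected [ 0.5811 -0.0298]
holder centre est [ 0.5826 -0.0056] tcp [ 0.584 -0.005]
foot end [ 0.581 -0.024] exp [ 0.582  -0.0219]
slot near edge [[ 0.5737 -0.0279]
 [ 0.5929 -0.0304]] -> centre [ 0.5859 -0.0063]
car edge [[ 0.5425 -0.0573]
 [ 0.6155 -0.0666]] -> [ 0.5853 -0.0073] yaw -7.241207337310654 0.07365192165058237
frame end depth [ 0.5807 -0.0281  0.1562]
frame end depth [ 0.5808 -0.0292  0.1231]
frame end depth [ 0.5808 -0.0307  0.1069]
car [0.5649 0.0068 0.0466]
car [ 0.6052 -0.0416  0.0475]
rail edge heading 83.48254760476786 x at y=-.005 0.6151683624036433
rail edge heading 83.30148385976979 x at y=-.005 0.554166186345554
```

Request:
move_arm(commands=[[[0.5, 0.02, -0.15, 0], [0.7, 0, 0, 0], [0.7, 0, 0, 0], [0.3, 0, 0, 0], [0.3, 0, 0, 0], [0.3, 0, 0, 0], [0, 0, 0, 0]]])

```text
clock: 7.95
tool_pos: [0.5856, -0.0049, 0.0988]
orientation: [18.5, 90.0, -168.1]
force: [0.0, -0.7, -1.0]
opening: 0.0116
```

```bash
python3 - <<'E'
from plan import *
plan([(.5857,-.0055,.083,173.4,1)]); o=state()[0]; print(o['force'],o['moment'])
E
```

```text
t 7.95 pos [ 0.5856 -0.0049  0.0988] phi 173.4672345999008 tilt [-0.0006 -0.0001 -1.    ]
1.584714743103512 cm/row -0.06723459990078595 deg/row
[[1.58, 0.06, -0.01, 0.0012]]
[ 0.0447 -0.6839 -1.0017] [ 0.0737 -0.0146 -0.0119]
```

Request:
move_arm(commands=[[[0.3, 0.03, 0, 0], [0.3, 0.03, 0, 0], [0.3, 0, 0, 0], [0.3, 0, 0, 0], [0.1, 0, 0, 0], [0, 0, 0, 0]]])

```text
clock: 8.55
tool_pos: [0.5856, -0.0056, 0.086]
orientation: [23.4, 90.0, -163.1]
force: [-0.3, -0.5, -1.9]
opening: 0.0119
```

Request:
move_arm(commands=[[[0.1, 0, 0, 0], [0.1, 0, 0, 0], [0, 0, 0, 0]]])

```text
clock: 8.85
tool_pos: [0.5857, -0.0055, 0.0842]
orientation: [15.3, 90.0, -171.2]
force: [0.4, -0.6, -0.9]
opening: 0.0121
```

Request:
move_arm(commands=[[[0.05, 0, 0, 0], [0.05, 0, 0, 0], [0, 0, 0, 0]]])

```text
clock: 9.15
tool_pos: [0.5858, -0.0055, 0.0834]
orientation: [176.6, 90.0, -9.9]
force: [-0.3, 0.0, -0.9]
opening: 0.012
```

Request:
move_arm(commands=[[[0.05, 0, 0, 0], [0, 0, 0, 0]]])

```text
clock: 9.35
tool_pos: [0.5859, -0.0055, 0.0833]
orientation: [-179.6, 90.0, -6.2]
force: [-2.6, 0.9, 4.7]
opening: 0.0115
```

Request:
move_arm(commands=[[[0, 0, 0, -0.1], [0, 0, 0, -0.15], [0, 0, 0, -0.15], [0, 0, 0, -0.15], [0, 0, 0, -0.15], [0, 0, 0, -0.15]]])

```text
clock: 9.95
tool_pos: [0.5867, -0.0049, 0.0834]
orientation: [160.0, 89.9, 22.5]
force: [-0.6, 2.3, 3.5]
opening: 0.0116
```

```bash
python3 - <<'E'
from plan import *
plan([(.5857,-.0055,.083,263.4-360,1)]); o=state()[0]; print(o['force'],o['moment'],o['opening'])
E
```

```text
t 9.95 pos [ 0.5867 -0.0049  0.0834] phi -137.46251066896536 tilt [ 0.0021  0.0009 -1.    ]
0.1275841902294768 cm/row 40.86251066896534 deg/row
[[0.04, -0.02, 0.12, -0.7132]]
[-0.5871  2.2682  3.4664] [1.0874 0.1355 0.0137] 0.011642291374890678
```

Request:
move_arm(commands=[[[0, 0, 0, -0.15], [0, 0, 0, -0.15], [0, 0, 0, -0.15], [0, 0, 0, -0.15], [0, 0, 0, -0.11], [0, 0, 0, 0], [0, 0, 0, 0]]])

```text
clock: 10.65
tool_pos: [0.5865, -0.0052, 0.0834]
orientation: [108.4, 89.9, 11.1]
force: [-0.0, 2.1, 4.9]
opening: 0.0116
```

```bash
python3 - <<'E'
from plan import *
plan([(.5857,-.0055,.083,263.4-360,1)]); o=state()[0]; print(o['force'],o['moment'],o['opening'],o['joint_pos'])
p,d=take('side','s4')
a=cv2.resize(p[205:325,280:390],None,fx=5,fy=5,interpolation=cv2.INTER_CUBIC)
cv2.imwrite('pics/s4c.png',a[:,:,::-1])
E
```

```text
t 10.65 pos [ 0.5865 -0.0052  0.0834] phi -97.31798891839927 tilt [ 0.0016  0.0003 -1.    ]
0.09251310520031866 cm/row 0.717988918399243 deg/row
[[0.04, -0.08, 0.04, -0.0125]]
[-0.0349  2.0679  4.8722] [ 0.8572  0.1773 -0.0123] 0.011644822194100932 [ 18.587   19.7508 -21.1673   0.0158 -48.9911  64.0847]
```

View pics/s4c.png

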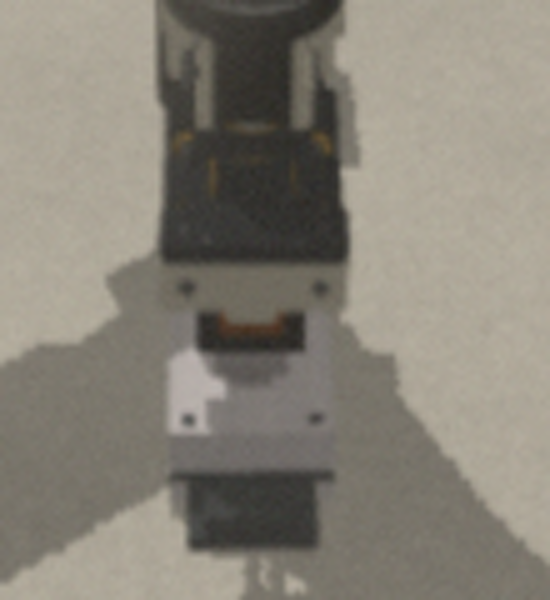

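The holder is seated across the rail with its flange on the carriage; the frame bottom is at about crop (198-305, 350). I'll trim the twist, release and lift.

Request:
move_arm(commands=[[[-0.02, 0, 0, -0.012], [0, 0, 0, 0], [0, 0, 0, 0]]])

```text
clock: 11.0
tool_pos: [0.5864, -0.0052, 0.0833]
orientation: [112.8, 89.9, 16.3]
force: [-0.2, 3.5, 5.2]
opening: 0.0117
```

Request:
move_arm(commands=[[[0, 0, 0, 0], [0, 0, 0, 0], [0, 0, 0, 0], [0, 0, 0, 0], [0, 0, 0, 0]]], jaw=5)

```text
clock: 11.5
tool_pos: [0.5856, -0.0056, 0.0827]
orientation: [-67.3, 90.0, -163.7]
force: [0.7, -0.3, 0.6]
opening: 0.0459
```

Request:
move_arm(commands=[[[-0.5, 0, 0, 0], [-1, 0, 0, 0], [-1.5, 0, 0, 0], [-2, 0, 0, 0], [-2, 0, 0, 0], [-1.5, 0, 0, 0], [0, 0, 0, 0]]])

```text
clock: 12.2
tool_pos: [0.5874, -0.0052, 0.1714]
orientation: [107.0, 89.7, 10.6]
force: [-0.2, 0.2, -0.1]
opening: 0.0501
```

```bash
python3 - <<'E'
from plan import *
o=state()[0]; print(o['force'],o['opening'],o['tool_pos'])
p,d=take('side','s5'); t,dt=take('top','t5')
a=cv2.resize(p[205:325,280:390],None,fx=4,fy=4,interpolation=cv2.INTER_CUBIC)
plan([(.574,-.105,.165,-96.6,4),(.574,-.105,.029,-96.6,6)])
cv2.imwrite('pics/s5c.png',a[:,:,::-1])
E
```

```text
[-0.1699  0.232  -0.0746] 0.05005238216092573 [ 0.5874 -0.0052  0.1714]
t 12.3 pos [ 0.5858 -0.0054  0.1686] phi -96.4677092810677 tilt [ 0.0011  0.0006 -1.    ]
2.5093696203360563 cm/row -0.03307267973307404 deg/row
[[0.09, -0.01, 2.51, 0.0006], [0.09, -0.01, 2.51, 0.0006], [0.09, -0.01, 2.51, 0.0006], [0.09, -0.01, 2.51, 0.0006]]
2.2666666666666666 cm/row 0.0 deg/row
[[2.27, 0.0, 0.0, -0.0], [2.27, 0.0, 0.0, -0.0], [2.27, 0.0, 0.0, -0.0], [2.27, 0.0, 0.0, -0.0], [2.27, 0.0, 0.0, -0.0], [2.27, 0.0, 0.0, -0.0]]
```

View pics/s5c.png

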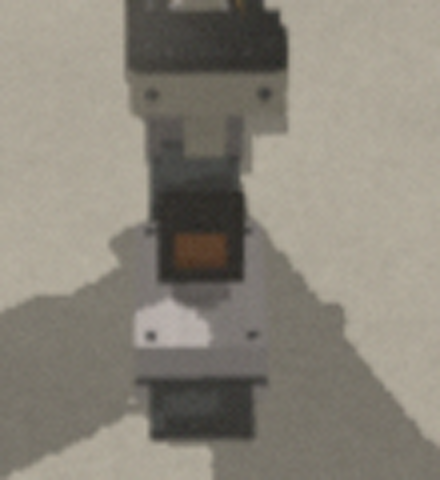

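The holder stands square and upright in the carriage at crop (200,235), and the fingers are clear. For the push I'll turn the tool so the gripper body's short side lies along the rail.

```bash
python3 - <<'E'
from plan import *
plan([(.5735,-.108,.165,-96.5-90,12),(.5735,-.108,.034,-186.5,5)])
E
```

```text
t 12.3 pos [ 0.5858 -0.0054  0.1686] phi -96.4677092810677 tilt [ 0.0011  0.0006 -1.    ]
0.8617587470178066 cm/row -7.502690893244359 deg/row
[[0.03, -0.01, 0.86, 0.1309], [0.03, 0.11, 0.85, 0.1309], [0.03, 0.22, 0.83, 0.1309], [0.03, 0.32, 0.8, 0.1309], [0.03, 0.43, 0.75, 0.1309], [0.03, 0.52, 0.69, 0.1309], [0.03, 0.61, 0.61, 0.1309], [0.03, 0.68, 0.53, 0.1309], [0.03, 0.74, 0.44, 0.1309], [0.03, 0.79, 0.33, 0.1309], [0.03, 0.83, 0.23, 0.1309], [0.03, 0.85, 0.12, 0.1309]]
2.62 cm/row 0.0 deg/row
[[2.62, 0.0, 0.0, -0.0], [2.62, 0.0, 0.0, -0.0], [2.62, 0.0, 0.0, -0.0], [2.62, 0.0, 0.0, -0.0], [2.62, 0.0, 0.0, -0.0]]
```

Request:
move_arm(commands=[[[0.03, 0, 0.86, 0.131], [0.03, 0.11, 0.85, 0.131], [0.03, 0.22, 0.83, 0.131], [0.03, 0.32, 0.8, 0.131], [0.03, 0.43, 0.75, 0.131], [0.03, 0.52, 0.69, 0.131], [0.03, 0.61, 0.61, 0.131], [0.03, 0.68, 0.53, 0.131]]], jaw=0)

```text
clock: 13.1
tool_pos: [0.577, -0.0744, 0.1645]
orientation: [-17.8, 89.9, -174.6]
force: [0.2, 0.5, 0.4]
opening: 0.0005
```

Request:
move_arm(commands=[[[0.03, 0.74, 0.44, 0.131], [0.03, 0.79, 0.33, 0.131], [0.03, 0.83, 0.23, 0.131], [0.03, 0.85, 0.12, 0.131], [0, 0, 0, 0], [0, 0, 0, 0]]])

```text
clock: 13.7
tool_pos: [0.5731, -0.1081, 0.1637]
orientation: [7.3, 89.9, -179.0]
force: [0.3, -0.0, -0.1]
opening: 0.0007
```

```bash
python3 - <<'E'
from plan import *
print(state()[0]['opening'])
plan([(.5735,-.108,.034,173.5,7)])
E
```

```text
0.0006702216611617926
t 13.7 pos [ 0.5731 -0.1081  0.1637] phi 173.65442409418958 tilt [-0.0011 -0.     -1.    ]
1.8527997794834206 cm/row -0.022060584884225624 deg/row
[[1.85, -0.0, -0.01, 0.0004], [1.85, -0.0, -0.01, 0.0004], [1.85, -0.0, -0.01, 0.0004], [1.85, -0.0, -0.01, 0.0004], [1.85, -0.0, -0.01, 0.0004], [1.85, -0.0, -0.01, 0.0004], [1.85, -0.0, -0.01, 0.0004]]
```

Request:
move_arm(commands=[[[1.85, 0, 0, 0], [1.85, 0, 0, 0], [1.85, 0, 0, 0], [1.85, 0, 0, 0], [1.85, 0, 0, 0], [1.85, 0, 0, 0], [1.85, 0, 0, 0], [0, 0, 0, 0]]])

```text
clock: 14.5
tool_pos: [0.5716, -0.1077, 0.0323]
orientation: [9.0, 89.7, -177.3]
force: [-0.7, 0.3, 0.1]
opening: 0.0001
```

Request:
move_arm(commands=[[[0, -1, 0, 0], [0, -1, 0, 0], [0, -0.5, 0, 0], [0, -0.3, 0, 0], [0, -0.3, 0, 0], [0, -0.3, 0, 0], [0, -0.3, 0, 0], [0, -0.3, 0, 0]]])

```text
clock: 15.3
tool_pos: [0.578, -0.0685, 0.035]
orientation: [82.1, 90.0, -104.4]
force: [-0.3, -2.7, 1.2]
opening: 0.0006
```

Request:
move_arm(commands=[[[0, -0.4, 0, 0], [0, -0.4, 0, 0], [0, -0.4, 0, 0], [0, -0.4, 0, 0], [0, -0.4, 0, 0], [0, -0.4, 0, 0], [0, -0.4, 0, 0], [0, -0.4, 0, 0]]])

```text
clock: 16.1
tool_pos: [0.5818, -0.0362, 0.0349]
orientation: [-178.5, 90.0, -5.0]
force: [0.1, -1.7, 3.0]
opening: 0.0003
```

Request:
move_arm(commands=[[[0, -0.4, 0, 0], [0, -0.4, 0, 0], [0, -0.4, 0, 0], [0, -0.4, 0, 0], [0, -0.4, 0, 0], [0, -0.4, 0, 0], [0, -0.4, 0, 0], [0, -0.4, 0, 0]]])

```text
clock: 16.9
tool_pos: [0.5854, -0.0044, 0.0349]
orientation: [-162.1, 90.0, 11.4]
force: [1.1, -3.1, 2.4]
opening: 0.0005
```

```bash
python3 - <<'E'
from plan import *
o=state()[0]; print(o['force'],o['tool_pos'],state()[2])
p,d=take('side','s6'); t,dt=take('top','t6')
cv2.imwrite('pics/b6.png',np.hstack([cv2.resize(p[160:320,270:390],(450,600),interpolation=cv2.INTER_CUBIC)])[:,:,::-1])
print('stop/front in side', atz('top',290,241,.045))
E
```

```text
[ 1.1107 -3.0528  2.3791] [ 0.5854 -0.0044  0.0349] 173.46566812646222
stop/front in side [0.6051 0.1642 0.045 ]
```

View pics/t6.png

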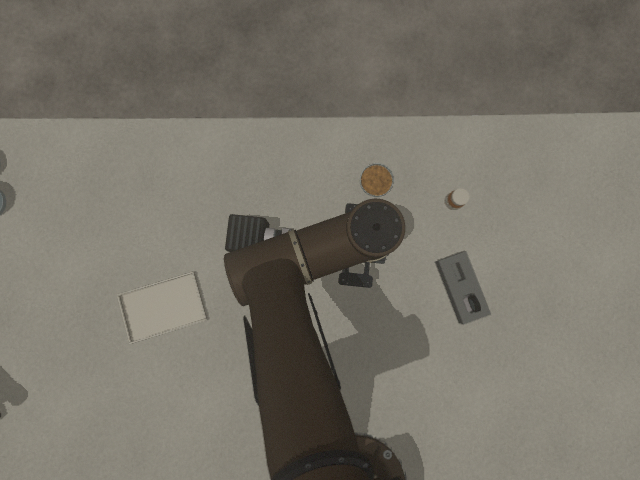

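The arm hides the carriage from above; the dish, jar, tray and lens mount are unmoved. By my estimate about 5 cm is left to the stop.

Request:
move_arm(commands=[[[0, -0.4, 0, 0], [0, -0.4, 0, 0], [0, -0.4, 0, 0], [0, -0.4, 0, 0], [0, -0.4, 0, 0], [0, -0.4, 0, 0], [0, -0.4, 0, 0], [0, -0.4, 0, 0]]])

```text
clock: 17.8
tool_pos: [0.5886, 0.0273, 0.0346]
orientation: [16.1, 90.0, -170.4]
force: [-0.4, -3.0, -1.7]
opening: 0.0004
```

Request:
move_arm(commands=[[[0, -0.2, 0, 0], [0, -0.2, 0, 0], [0, -0.2, 0, 0], [0, -0.1, 0, 0], [0, -0.1, 0, 0], [0, -0.1, 0, 0]]])

```text
clock: 18.4
tool_pos: [0.5898, 0.036, 0.0348]
orientation: [19.3, 90.0, -167.3]
force: [-1.7, -2.8, -2.0]
opening: 0.0003
```

Request:
move_arm(commands=[[[0, -0.1, 0, 0], [0, -0.1, 0, 0], [0, -0.1, 0, 0], [0, -0.1, 0, 0]]])

```text
clock: 18.8
tool_pos: [0.5904, 0.04, 0.0349]
orientation: [12.8, 90.0, -173.8]
force: [-2.0, -2.9, -0.4]
opening: 0.0006
```

Request:
move_arm(commands=[[[0, -0.1, 0, 0], [0, -0.1, 0, 0], [0, -0.1, 0, 0], [0, -0.1, 0, 0]]])

```text
clock: 19.2
tool_pos: [0.5909, 0.044, 0.0349]
orientation: [29.1, 90.0, -157.5]
force: [-2.4, -2.3, -1.1]
opening: 0.0004
```

Request:
move_arm(commands=[[[0, -0.1, 0, 0], [0, -0.1, 0, 0], [0, -0.1, 0, 0], [0, -0.1, 0, 0]]])

```text
clock: 19.6
tool_pos: [0.5913, 0.048, 0.0349]
orientation: [46.9, 90.0, -139.6]
force: [-2.7, -4.8, -0.9]
opening: 0.0004
```

Request:
move_arm(commands=[[[0, -0.05, 0, 0], [0, -0.05, 0, 0], [0, 0, 0, 0]]])

```text
clock: 19.9
tool_pos: [0.5913, 0.048, 0.0349]
orientation: [71.7, 89.9, -114.8]
force: [-1.7, -7.2, -0.4]
opening: 0.0003
```

Request:
move_arm(commands=[[[0, -0.05, 0, 0], [0, -0.05, 0, 0], [0, 0, 0, 0]]])

```text
clock: 20.2
tool_pos: [0.5913, 0.0481, 0.0349]
orientation: [71.4, 89.9, -115.1]
force: [0.5, -11.9, 0.4]
opening: 0.0002
```

The position has stopped changing while the force rises to 12 N, so the carriage is against the stop. I'll back off, lift and look.

Request:
move_arm(commands=[[[0, 0.3, 0, 0], [0, 1, 0, 0], [0, 2, 0, 0], [0, 2, 0, 0], [-1, 2, 0, 0], [-3, 2, 0, 0], [-4, 2, 0, 0], [-4, 2, 0, 0]]])

```text
clock: 21.0
tool_pos: [0.5766, -0.0831, 0.1564]
orientation: [-157.7, 89.9, 15.8]
force: [1.1, -0.6, -0.1]
opening: 0.0004
```

Request:
move_arm(commands=[[[-3, 4, 0, 0], [-1, 4, 0, 0], [0, 4, 0, 0], [0, 4, 0, 0], [0, 4, 0, 0], [0, 3, 0, 0], [0, 0, 0, 0]]])

```text
clock: 21.7
tool_pos: [0.55, -0.3142, 0.1949]
orientation: [162.5, 89.9, -24.2]
force: [0.1, -1.2, -0.4]
opening: 0.0003
```

```bash
python3 - <<'E'
from plan import *
o=state()[0]; print(o['force'],o['tool_pos'],o['clock'])
p,d=take('side','s7'); t,dt=take('top','t7')
A=cv2.resize(p[155:305,285:375],(360,600),interpolation=cv2.INTER_CUBIC)
B=cv2.resize(t[210:275,220:330],(440,260),interpolation=cv2.INTER_CUBIC)
b=np.zeros((600,800,3),np.uint8); b[:,:360]=A; b[:260,360:]=B
B2=cv2.resize(t[160:330,350:510],(320,340)); b[260:,400:720]=B2
cv2.imwrite('pics/f7.png',b[:,:,::-1])
E
```

```text
[ 0.0692 -1.1971 -0.3543] [ 0.55   -0.3142  0.1949] 21.7
```

View pics/f7.png

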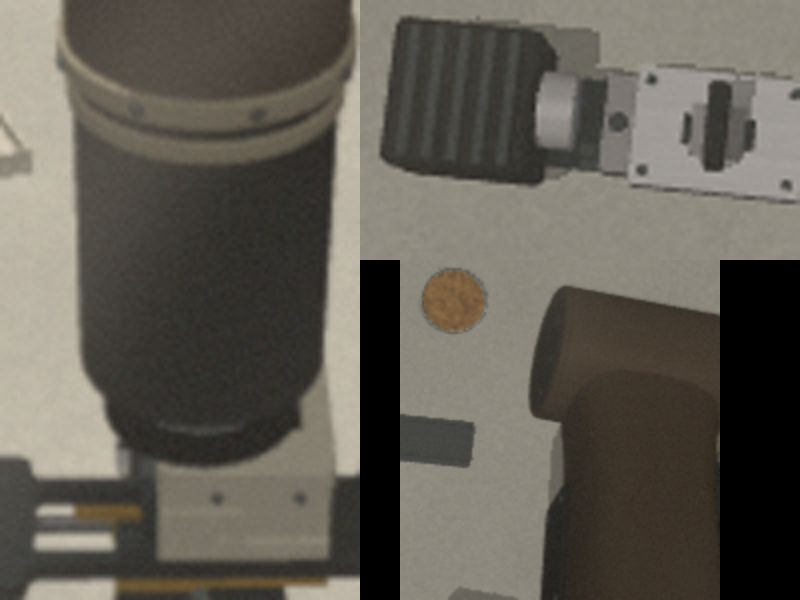

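The top view shows the carriage edge against the stop at crop (632,130). The frame's top, (721,83)-(714,170), is parallel to the carriage end edge, (639,68)-(630,185). I'll check the angle and height by depth before handing in.

```bash
python3 - <<'E'
from plan import *
d=np.load('pics/t7.npy')
P=np.array([deproj('top',d,u,v) for u in range(388,408) for v in range(228,256)]) if 0 else np.array([deproj('top',d,u,v) for u in range(389,413) for v in range(226,258)])
P=np.array([deproj('top',d,u,v) for u in range(390,412) for v in range(226,258)]) if 0 else P
Q=np.array([deproj('top',d,u,v) for u in range(380-80,410-80+0) for v in range(222,260)])
Q=Q[(Q[:,1]<.14)]
H=Q[Q[:,2]>.105]; print(len(H),'top z',np.median(H[:,2]),'centre',H.mean(0))
c=H[:,:2]-H[:,:2].mean(0); w=np.linalg.svd(c,full_matrices=False)[2][0]
print('frame heading',np.degrees(np.arctan2(w[1],w[0])),'(want -6.6 mod 180)', 'length',np.ptp(c@w))
r=np.array([[(u+.5)/4-.5+220,(v+.5)/4-.5+210] for u,v in((639-360,68),(630-360,185),(721-360,83),(714-360,170))])
for i,z in((0,.05),(2,.114)):
    a,b=atz('top',*r[i],z),atz('top',*r[i+1],z); e=a-b; print('picked heading',np.degrees(np.arctan2(e[1],e[0])),a,b)
E
```

```text
111 top z 0.11395641140758817 centre [0.596  0.1146 0.1545]
frame heading 6.629803291867902 (want -6.6 mod 180) length 0.13847345531861896
picked heading -4.691538732405919 [0.6415 0.1653 0.05  ] [0.5668 0.1714 0.05  ]
picked heading -5.157184154667944 [0.6235 0.1119 0.114 ] [0.5709 0.1166 0.114 ]
```

```bash
python3 - <<'E'
from plan import *
d=np.load('pics/t7.npy')
Q=np.array([deproj('top',d,u,v) for u in range(300,330) for v in range(222,260)])
H=Q[(abs(Q[:,2]-.114)<.006)&(abs(Q[:,1]-.114)<.02)]; c=H[:,:2]-H[:,:2].mean(0); w=np.linalg.svd(c,full_matrices=False)[2][0]
a=np.degrees(np.arctan(w[1]/w[0])); print(len(H),H.mean(0),'heading',a,'length',np.ptp(c@w))
if abs(a+6.5)<4: print('closing',close_job())
E
```

```text
Traceback (most recent call last):
  File "h.py", line 12, in deproj
    o,r=ray(n,u,v); return o+r*d[int(v),int(u)]
        ~~~^^^^^^^
  File "h.py", line 6, in ray
    c=calibration(n); K=np.array(c['mtx'],float); k=c['k1']
ValueError: time passes only in moves, steps and waits
```

```bash
python3 - <<'E'
import re
s=open('h.py').read()
s=s.replace("def ray(","import functools\ncalibration=functools.lru_cache(calibration)\ndef ray(",1); open('h.py','w').write(s)
E
python3 - <<'E'
from plan import *
d=np.load('pics/t7.npy')
Q=np.array([deproj('top',d,u,v) for u in range(300,330) for v in range(222,260)])
H=Q[(abs(Q[:,2]-.114)<.006)&(abs(Q[:,1]-.114)<.02)]; c=H[:,:2]-H[:,:2].mean(0); w=np.linalg.svd(c,full_matrices=False)[2][0]
a=np.degrees(np.arctan(w[1]/w[0])); print(len(H),H.mean(0),'heading',a,'length',np.ptp(c@w))
E
```

```text
103 [0.5999 0.1156 0.1141] heading -6.128322931196018 length 0.0496110326341144
```

The frame's heading is -6.1°, against -6.6° for square across the rail. Its top is at 0.114 m, which is the seated height, and its length measures 50 mm. I'll hand in.

```bash
python3 -c "
from h import *
print(get_obs()['force'],get_obs()['clock']); print(close_job())"
```

```text
[ 0.3394085   0.29723045 -0.07846719] 21.8
the job is handed in; nothing more can be done
None
```

The holder is seated in the carriage, turned a quarter turn to stand square across the rail, and the carriage is against the stop at the lamp end. I handed the job in at 21.8 s with the gripper clear of everything. `close_job` reports no verdict.

**How it went:** I gripped the frame above its window and lifted it out. I then lowered the foot lengthways into the slot until the flange touched (about 6 N), twisted it a quarter turn and let go. With the fingers closed, I pushed the carriage's end face until it stopped moving and the force rose to 12 N, then backed off.

**Last checks:**
- **Seated:** the frame top is 0.114 m above the table, exactly the seated height.
- **Square:** the frame's heading is -6.1°, against -6.6° for square across the rail, so it is within about 0.5°.
- **Against the stop:** the top view shows the carriage's edge touching the stop block.
- **Bystanders:** the dish, jar, tray and lens mount were unmoved in the full top view taken part-way through the push. In the last picture crop I viewed, the dish was still in place, the arm hid the jar and lens mount, and the tray was mostly out of frame. The arm met no unexpected force after the push.

**Disagreements:**
- **First angle check:** the first depth check gave a wrong angle because it picked up the lamp as well; the check restricted to the frame top gave the angle above.
- **Script error:** one script stopped with an error in the calibration call, and I reran it with the value cached.

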